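# Switch on the fume extraction and open the push-and-turn solvent can

### The arm

A 6-joint arm with a two-finger parallel gripper is mounted at the origin on the work surface. World frame = base frame: x ahead of the robot, y to its left, z up, the work surface at z = 0. Lengths are in m, angles in rad, forces in N, time in s.
With the tool pointing down it reaches from about 0.375 to 0.975 m from the base axis. Payload 3.8 kg.
Tool frame: the origin (TCP) lies midway between the tips of the shut fingers; the grasp point (between the pads) lies 19 mm behind it; z points along the fingers, y is the line along which they close (so a half turn about z gives the same grasp; the last joint's range is limited). The gripper opens to 88 mm and grips with 3 to 60 N. Pads are 18 mm wide; open, the fingers measure 123 mm over their backs; the gripper's body (75 mm by 187 mm) begins 45 mm behind the grasp point.
Start: joints at [1.072, 0.264, 1.604, -0, 1.274, -0.037], TCP at [0.301, 0.604, 0.239] pointing down, gripper open.
Joint ranges: [-2.63, 2.63], [-0.94, 2.18], [0.31, 2.57], [-1.31, 4.45], [0, 2.66], [-2.55, 2.55]. Speed limits (rad/s): [2.57, 2.57, 3.14, 3.14, 3.14, 3.14].

### API

Orientations are given as a 3x3 rotation matrix whose columns are the frame's x, y, z axes.
In Python, from cell import r gives the robot as it stands. The module is installed in compiled form; this text tells all that it offers.
- The arm moves only by the tool jog_arm, never from a script. Its argument "commands" is one flat list of numbers, 7 for each row, row after row: the turn, a rotation vector about the tool's x, y, z in rad, then the shift along the tool's x, y, z in mm, then the gripper command: -1 is shut, 1 is fully open, values between are in proportion. A call has 1 to 8 rows; each row shifts and turns the commanded pose from where the row before left it, along the tool's axes as they then stand; what a row does not reach is not made up. A row lasts 1/12 s, in which the tool goes at most 41.7 mm and 7.16 degrees, less where a joint would pass 70% of its speed; a pose out of reach is approached as far as the arm can. A call with a gripper value outside its range is refused whole. The fingers move at their own pace and stop on an object; "force" is the grip in N (left out, the last holds). Time passes only in rows, so rows that do not move let the fingers close. It gives the time, the measured TCP pose, the force, the opening and the grip force at its end, in the units of the state.
- r.get_obs(): the state, without advancing time (a new reading comes with each control period).
- r.capture(name): name is "scene" or "side" or "wrist"; returns a dict with "image" (480x640x3 uint8, blue, green, red), "range_z" (480x640 float32, m along the optical axis (not along the pixel's ray), 0 where there is no reading), "camera_matrix" (3x3 intrinsics, pixels), "k1" (the pictures are not rectified: a ray, as slopes to the right and down, at radius r is drawn at 1 + k1 r^2 times it, then the intrinsics apply), "pose" (4x4, takes a point from camera to world coordinates); the wrist camera has in their place "hand_eye" (4x4, takes a point from camera to tool coordinates, whose origin is the TCP and whose axes are the flange's). Camera axes: x right, y up, looking along -z (the intrinsics and any distortion apply to the point x, -y, -z); pixel columns grow to the right and rows downward; lengths in m; the calibration is good to about 2 mm. A picture is of the moment at which its call begins: read the wrist's pose just before it.
- r.close_job(): hands the job in; it is judged then, once.
The state is a dict: "t": time; "joint_pos": joint angles; "qvel": joint speeds; "joint_torque": joint torques, N m; "tool_pos": TCP position; "orientation": TCP orientation; "contact_force": force on the tool from outside, world axes, zero at the start; "moment": the same for the moment, N m; "finger_gap": finger opening in m; "grip_force": force on a finger pad.
Only numpy, scipy, OpenCV 4.12 (cv2) and the standard library are available. Lean on these libraries where they do the work, as an engineer would, in place of code of your own. Each camera call takes 0.05 s, during which the arm holds its last target. There are 200 camera calls.

### The job

Turn the fume extraction's rotary isolator on first. Then open the solvent can: push its child-resistant cap down hard and, keeping it down, turn it anticlockwise until it is free, without forcing it, and lift the cap off. Put the cap down gently, right way up, wholly on the blue-green bench mat, and leave the other things on the bench where they stand.

Things in the scene. Friction and masses are not known exactly. Their poses are not given: they have to be found in the camera images.
- can: Squat bare-metal solvent can, 150 mm across, bolted to the bench in a round steel holder 184 mm across, fixed. Origin at the centre of the underside, z up. Its round top is 115 mm above the bench; a neck 40 mm across rises from it, hidden under the cap. Its x axis is the line along which the cap's wing lies when locked.
- cap: Loose grey push-and-turn cap, about 120 g, locked on the can's neck. Round skirt 76 mm across, 37 mm high, flat on top (the flange); across that stands a wing 68 mm long (cap's x axis), 20 mm thick (y), 30 mm high. Origin at the centre of the skirt's underside, z up. Locked: origin 128 mm, flange 165 mm, wing's top 195 mm above the bench. Fingers either side of the wing, tips on the flange, can press and turn it.
- cap_flange (a point): Centre of the cap's flange, 37 mm above its origin. A spring pushes the cap up; up, it will not turn (5 degrees of play). Pressing takes 9 N to start, 14 N at 5 mm, where it can turn, 16 N at 7 mm, a hard stop. Keep it down while it turns. Over 80 N between cap and can, pressing down or twisting against a stop, counts as forcing it.
- neck (a point): On the can's axis, at its top, 115 mm above the bench. Bayonet: the pressed cap turns anticlockwise seen from above, by 112 to 130 degrees (hard stop) from locked; there it rises 3 mm when let up and lifts straight off (clear after 35 mm). Let up earlier it stays where it is, best at 60 degrees (within 6), a second notch, so it can be gripped anew.
- cap_wing (a point): Middle of the cap's wing: on the cap's axis, 52 mm above its origin and 15 mm below the wing's top.
- isolator: Grey switch box 120 x 120 mm and 80 mm high, fixed to the bench; origin at the centre of its underside, z up. The black handle turns about the box's vertical centre line.
- handle (a joint): Angle of the isolator's handle, rad: 0 is off, 1.571 (a quarter turn clockwise seen from above) is on. At 0 the handle's long arm points along the box's +y axis, at 1.571 along its +x axis. A spring holds it in either position: about 0.45 N m to leave, and past half-way it snaps on by itself.
- handle_tip (a point): On the handle's long arm, 68 mm from the turning axis and 7 mm short of its end, half-way up the arm: 110 mm above the bench. The arm is a bar 20 mm thick, from 95 to 125 mm above the bench, reaching 75 mm from the axis on the long side and 25 mm on the other.
- mat: Blue-green bench mat, 250 mm along its x, 220 mm along its y, 3 mm thick, fixed flat on the bench; origin at the centre of its underside.
- spool: Bystander: solder spool on a 90 x 70 mm steel base, 80 mm high; origin at the centre of its underside.
- flux: Bystander: white flux bottle 48 mm across, 110 mm high; origin at the centre of its underside.
- sponge_tray: Bystander: black tray 110 x 80 mm, 30 mm high, with a sponge; origin at the centre of its underside.
Not all that is in view belongs to the job. Leave any turquoise look-alike of the can alone.

How it is judged:
On the way, in this order (a step that is already met when the one before it is completed fails the run):
1. the isolator is on while the cap is still on the can (value of joint handle above 1.45 rad and z of cap in the frame of can below 0.135 m and horizontal distance between cap and can below 0.01 m), for 0.2 s.
2. the cap has been lifted off the neck, with the isolator on (value of joint handle above 1.45 rad and z of cap in the frame of can above 0.165 m), for 0.1 s.
At the end, for the whole second after the job is handed in: The isolator's handle is on (beyond 1.45 rad) and the cap stands right way up (within 0.1 rad) at rest on the mat, with its whole round skirt inside the mat's edge (centre within 87 mm along the mat's x and 72 mm along its y of the mat's centre) (value of joint handle above 1.45 rad and x of cap in the frame of mat between -0.087 and 0.087 m and y of cap in the frame of mat between -0.072 and 0.072 m and height (world z) of cap between -0.002 and 0.009 m and angle between cap's own z axis and vertical below 0.1 rad and linear speed of cap below 0.02 m/s); the robot touches nothing.
It fails at once if the cap is forced: more than 80 N between cap and can (contact force between cap and can above 80 N).
It fails at once if a bystander is moved by more than 30 mm or knocked over (distance of any of spool, flux, sponge_tray from where it was at the start of the episode above 0.03 m or angle between any of spool, flux, sponge_tray's own z axis and vertical above 0.5 rad).
It fails at once if the cap is dropped onto the bench or mat: faster than 0.7 m/s within 30 mm of it (linear speed of cap above 0.7 m/s and height (world z) of cap below 0.03 m).
It also fails if it takes over 72 s, if anything falls off the work surface, if the arm or the gripper's body presses on something with over 40 N, if the wrist force passes 120 N, or if a joint passes its speed limit or range.

## Working session

There is one attempt and no reset: what is moved stays moved. The work goes in short steps, Python scripts to look and compute and a tool call to move; the robot and the scene stay as the last step left them, time stands still between calls to the robot, and variables do not carry over. Pictures are saved under pics/ and viewed, at most 10 in all, crops included, and the job is handed in when it is done.

Besides the shell and the picture viewer there is one more tool, called after "Request:" as name(argument=value, ...) on one line, values as JSON. jog_arm: Moves the arm, as the interface text tells. Its arguments: {"type":"object","properties":{"commands":{"type":"array","items":{"type":"number"}},"force":{"type":"number"}},"required":["commands"]}

```bash
mkdir -p pics; cat > h.py <<'E'
import numpy as np, cv2
from cell import r
def cap(n):
    o=r.get_obs(); c=r.capture(n)
    if n=="wrist":
        T=np.eye(4);T[:3,:3]=np.array(o["orientation"]);T[:3,3]=o["tool_pos"]
        c["pose"]=T@np.array(c["hand_eye"])
    return c
def rays(c,px):
    px=np.atleast_2d(np.array(px,float));K=np.array(c["camera_matrix"])
    d=(px-K[:2,2])/[K[0,0],K[1,1]];u=d.copy()
    for _ in range(20): u=d/(1+c["k1"]*(u**2).sum(1,keepdims=True))
    return np.c_[u[:,0],-u[:,1],-np.ones(len(u))]
def onplane(c,px,z):
    P=np.array(c["pose"]);d=rays(c,px)@P[:3,:3].T;o=P[:3,3]
    return o+d*((z-o[2])/d[:,2])[:,None]
def cloud(c):
    v,u=np.mgrid[0:480,0:640];P=np.array(c["pose"])
    p=rays(c,np.c_[u.ravel(),v.ravel()])*c["range_z"].reshape(-1,1)
    return (p@P[:3,:3].T+P[:3,3]).reshape(480,640,3)
E
python3 - <<'E'
from h import *
for n in ["scene","side"]:
    c=cap(n);cv2.imwrite(f"pics/{n}0.png",c["image"]);print(n,np.round(c["pose"],3).tolist(),c["k1"],(c["range_z"]>0).mean())
print(r.get_obs())
E
```

```text
scene [[0.695, -0.47, 0.545, 1.055], [0.719, 0.451, -0.528, -0.453], [0.003, 0.759, 0.651, 0.728], [0.0, 0.0, 0.0, 1.0]] -0.06136009291806061 0.995986328125
side [[0.896, 0.253, -0.365, 0.128], [-0.443, 0.544, -0.712, -0.816], [0.019, 0.8, 0.6, 0.832], [0.0, 0.0, 0.0, 1.0]] -0.11563227451781076 0.99591796875
{'t': 0.1, 'joint_pos': array([ 1.07207033e+00,  2.64662922e-01,  1.60519569e+00, -2.35268228e-05,
        1.27373205e+00, -3.69404306e-02]), 'qvel': array([ 0.00048394, -0.00205638, -0.00283484, -0.00081252, -0.00069391,
        0.00069371]), 'joint_torque': array([ 3.58660000e-04, -5.03611815e+01, -3.58072937e+01,  7.31527805e-02,
        2.32055434e-02, -5.68993914e-05]), 'tool_pos': array([0.30047415, 0.60372619, 0.23754511]), 'orientation': array([[-8.95261425e-01,  4.45540240e-01, -9.35905187e-04],
       [ 4.45541220e-01,  8.95259686e-01, -1.76539587e-03],
       [ 5.13232838e-05, -1.99747516e-03, -9.99998004e-01]]), 'contact_force': array([-0.63243719, -0.54889398, -0.65044428]), 'moment': array([-0.01712952, -0.06084271,  0.0182701 ]), 'grip_force': 0.0, 'finger_gap': 0.08807510630069756}
```

View pics/scene0.png

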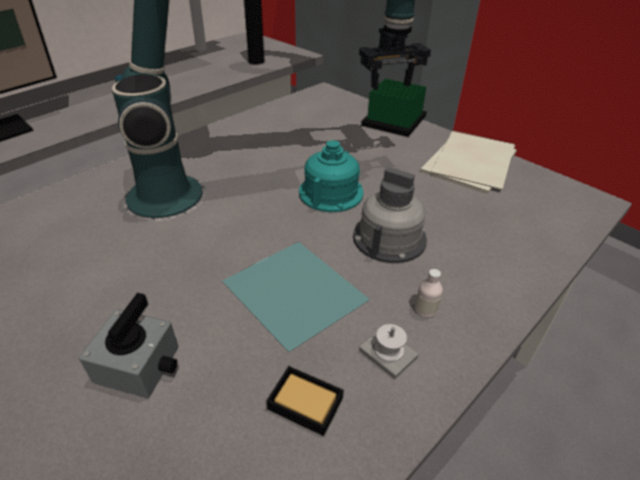

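View pics/side0.png

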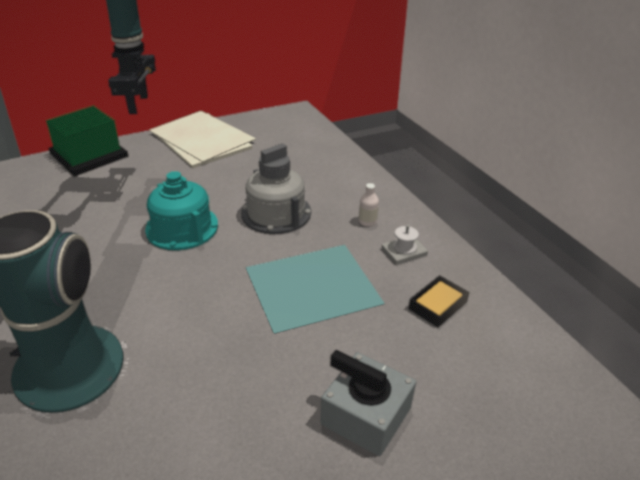

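The scene view shows the can at about (392,228) with its cap at (397,187). The isolator is at (130,350) with its arm towards (138,302), and the mat's corners are (225,283), (297,243), (367,297) and (290,346). The flux is at (429,295), the spool at (390,348) and the tray at (305,400). The turquoise decoy is at (332,175). The side view agrees.

```bash
python3 - <<'E'
from h import *
def rect(p):
    (c,s,a)=cv2.minAreaRect((p[:,:2]*1000).astype(np.float32)); return np.round(c,0),np.round(s,0),round(a,1)
for n,bb in [("scene",dict(iso=(80,285,185,400),can=(350,160,430,262),mat=(220,238,372,350),flux=(412,265,446,320),spool=(358,320,418,378),tray=(262,362,348,435))),
 ("side",dict(iso=(315,340,420,455),can=(238,140,314,234),mat=(245,245,384,330),flux=(355,180,384,230),spool=(380,222,430,264),tray=(405,272,472,328)))]:
    c=cap(n);W=cloud(c);im=c["image"].astype(int);print(n)
    for k,(a,b,e,f) in bb.items():
        w=W[b:f,a:e].reshape(-1,3);g=im[b:f,a:e].reshape(-1,3);z=w[:,2]
        if k=="mat":
            q=w[(g[:,0]-g[:,2]>25)];print(k,rect(q),np.median(q[:,2]))
        elif k=="iso":
            q=w[abs(z-.08)<.006];print("top",rect(q),len(q))
            q=w[(z>.117)&(z<.135)];print("arm",rect(q),np.median(q[:,2]),len(q))
        elif k=="can":
            q=w[(z>.187)&(z<.205)];print("wing",rect(q),np.median(q[:,2]),len(q))
            q=w[(z>.135)&(z<.2)];print("cap",rect(q))
            q=w[(z>.03)&(z<.11)];print("can",rect(q))
        else:
            q=w[z>.012];print(k,rect(q),z.max().round(3))
E
```

```text
scene
top (array([ 469., -336.]), array([122., 121.]), 30.9) 2728
arm (array([ 457., -315.]), array([ 22., 100.]), 29.5) 0.12422292085528752 573
wing (array([565., 307.]), array([66., 24.]), 12.7) 0.19380216286771823 215
cap (array([571., 296.]), array([77., 56.]), 24.2)
can (array([507., 349.]), array([149., 299.]), 52.8)
mat (array([ 764., -119.]), array([293., 836.]), 60.3) 0.003924901983240137
flux (array([ 896., -138.]), array([ 49., 704.]), 22.7) 0.728
spool (array([ 888., -209.]), array([106., 581.]), 24.0) 0.728
tray (array([ 858., -303.]), array([129., 477.]), 37.6) 0.728
side
top (array([ 466., -338.]), array([123., 121.]), 31.0) 3043
arm (array([ 453., -317.]), array([21., 98.]), 30.8) 0.12293893849815996 657
wing (array([561., 304.]), array([68., 22.]), 10.9) 0.19265842679876244 154
cap (array([560., 292.]), array([61., 77.]), 81.9)
can (array([554., 299.]), array([140., 158.]), 49.7)
mat (array([ 414., -359.]), array([1040.,  281.]), 73.0) 0.002205107224904468
flux (array([ 459., -322.]), array([1189.,   48.]), 58.5) 0.832
spool (array([ 486., -395.]), array([1101.,  108.]), 55.2) 0.832
tray (array([ 442., -443.]), array([968., 117.]), 43.0) 0.832
```

```bash
cat >> h.py <<'E'
def plan(targets,grip,start=None,step=39,deg=6.8):
    """targets: (x,y,z mm, psi deg of tool y axis); prints rows in calls of 8"""
    o=r.get_obs();R=np.array(o["orientation"])
    p=np.array(o["tool_pos"])*1000;psi=np.degrees(np.arctan2(R[1,1],R[0,1]))
    if start is not None: p=np.array(start[:3],float);psi=start[3]
    rows=[]
    for t in targets:
        q=np.array(t[:3],float);n=int(max(1,np.ceil(np.linalg.norm(q-p)/step-.02),np.ceil(abs(t[3]-psi)/deg-.02)))
        p0,a0=p.copy(),psi
        for i in range(1,n+1):
            d=p0+(q-p0)*i/n-p;da=np.radians(a0+(t[3]-a0)*i/n-psi)
            a=np.radians(psi);y=np.array([np.cos(a),np.sin(a),0]);x=np.array([-y[1],y[0],0])
            s=np.round([d@x,d@y,-d[2]]);w=round(-da,2)
            rows.append([0,0,w,*s.astype(int).tolist(),grip])
            p=p+x*s[0]+y*s[1]+[0,0,-s[2]];psi-=np.degrees(w)
    print(len(rows),"rows, end",p.round(1),round(psi,1))
    for i in range(0,len(rows),8): print(sum(rows[i:i+8],[]))
def show():
    o=r.get_obs();R=np.array(o["orientation"])
    print("t",round(o["t"],2),"p",np.round(np.array(o["tool_pos"])*1000,1),"psi",round(np.degrees(np.arctan2(R[1,1],R[0,1])),1),"F",np.round(o["contact_force"],1),"M",np.round(o["moment"],2),"gap",round(o["finger_gap"]*1000,1),"grip",round(o["grip_force"],1),"q",np.round(o["joint_pos"],2))
E
python3 - <<'E'
from h import *
def rect(p):
    (c,s,a)=cv2.minAreaRect((p[:,:2]*1000).astype(np.float32)); return np.round(c,0),np.round(s,0),round(a,1)
c=cap("scene");W=cloud(c);im=c["image"].astype(int);ok=c["range_z"]>0
for k,(a,b,e,f) in dict(mat=(220,238,372,350),flux=(412,265,446,320),spool=(358,320,418,378),tray=(262,362,348,435),decoy=(298,138,366,210),can=(350,160,430,262)).items():
    m=ok[b:f,a:e].ravel();w=W[b:f,a:e].reshape(-1,3)[m];g=im[b:f,a:e].reshape(-1,3)[m];z=w[:,2]
    q=w[(g[:,0]-g[:,2]>20)&(z<.01)] if k=="mat" else w[(z>.012)]
    print(k,rect(q),z.max().round(3),len(q))
A=np.array([467.5,-337])
def P(al,off,z,rad=64):
    a=np.radians(al);u=np.array([np.cos(a),np.sin(a)]);n=np.array([-u[1],u[0]])
    return (*(A+rad*u+off*n),z,al-90)
print(P(120.6,50,100),P(120.6,27.5,100))
plan([(380,440,300,63),(480,150,300,55),(480,-80,300,40),P(120.6,52,200)],-1)
E
```

```text
mat (array([532.,  14.]), array([218., 249.]), 84.8) 0.044 8019
flux (array([768., 168.]), array([49., 37.]), 19.6) 0.113 899
spool (array([782.,  27.]), array([72., 90.]), 89.2) 0.083 1669
tray (array([ 747., -159.]), array([112.,  83.]), 19.2) 0.034 3012
decoy (array([392., 333.]), array([178., 286.]), 80.0) 0.162 3053
can (array([463., 424.]), array([222., 488.]), 33.1) 0.197 5025
(np.float64(391.8842480417791), np.float64(-307.36458105926613), 100, 30.599999999999994) (np.float64(411.2509436493678), np.float64(-295.9111492048828), 100, 30.599999999999994)
26 rows, end [ 390.6 -308.5  200.1] 30.9
[0, 0, np.float64(0.0), -29, -22, -12, -1, 0, 0, np.float64(0.0), -29, -23, -13, -1, 0, 0, np.float64(0.01), -28, -22, -12, -1, 0, 0, np.float64(-0.0), -30, -22, -13, -1, 0, 0, np.float64(-0.0), -29, -22, -12, -1, 0, 0, np.float64(0.02), -28, -27, 0, -1, 0, 0, np.float64(0.01), -28, -26, 0, -1, 0, 0, np.float64(0.02), -28, -25, 0, -1]
[0, 0, np.float64(0.02), -29, -26, 0, -1, 0, 0, np.float64(0.02), -29, -24, 0, -1, 0, 0, np.float64(0.01), -30, -24, 0, -1, 0, 0, np.float64(0.02), -30, -24, 0, -1, 0, 0, np.float64(0.02), -31, -23, 0, -1, 0, 0, np.float64(0.04), -22, -31, 0, -1, 0, 0, np.float64(0.05), -23, -31, 0, -1, 0, 0, np.float64(0.04), -25, -29, 0, -1]
[0, 0, np.float64(0.04), -26, -28, 0, -1, 0, 0, np.float64(0.05), -27, -28, 0, -1, 0, 0, np.float64(0.04), -28, -25, 0, -1, 0, 0, np.float64(0.02), -17, -31, 14, -1, 0, 0, np.float64(0.03), -17, -30, 15, -1, 0, 0, np.float64(0.02), -18, -30, 14, -1, 0, 0, np.float64(0.02), -19, -30, 14, -1, 0, 0, np.float64(0.03), -20, -29, 14, -1]
[0, 0, np.float64(0.02), -20, -29, 15, -1, 0, 0, np.float64(0.02), -21, -28, 14, -1]
```

Request:
jog_arm(commands=[0, 0, 0, -29, -22, -12, -1, 0, 0, 0, -29, -23, -13, -1, 0, 0, 0.01, -28, -22, -12, -1, 0, 0, 0, -30, -22, -13, -1, 0, 0, 0, -29, -22, -12, -1, 0, 0, 0.02, -28, -27, 0, -1, 0, 0, 0.01, -28, -26, 0, -1, 0, 0, 0.02, -28, -25, 0, -1])

```text
t: 0.92
tool_pos: [0.4184, 0.33, 0.3012]
orientation: [[-0.867, 0.499, 0.001], [0.499, 0.867, 0.0], [-0.001, 0.001, -1.0]]
contact_force: [0.7, 0.2, 0.5]
finger_gap: 0.0372
grip_force: 0.0
```

Request:
jog_arm(commands=[0, 0, 0.02, -29, -26, 0, -1, 0, 0, 0.02, -29, -24, 0, -1, 0, 0, 0.01, -30, -24, 0, -1, 0, 0, 0.02, -30, -24, 0, -1, 0, 0, 0.02, -31, -23, 0, -1, 0, 0, 0.04, -22, -31, 0, -1, 0, 0, 0.05, -23, -31, 0, -1, 0, 0, 0.04, -25, -29, 0, -1])

```text
t: 1.58
tool_pos: [0.4802, 0.0334, 0.3008]
orientation: [[-0.736, 0.677, 0.0], [0.677, 0.736, 0.0], [-0.0, 0.0, -1.0]]
contact_force: [0.8, -0.8, -0.3]
finger_gap: 0.0004
grip_force: 0.0
```

Request:
jog_arm(commands=[0, 0, 0.04, -26, -28, 0, -1, 0, 0, 0.05, -27, -28, 0, -1, 0, 0, 0.04, -28, -25, 0, -1, 0, 0, 0.02, -17, -31, 14, -1, 0, 0, 0.03, -17, -30, 15, -1, 0, 0, 0.02, -18, -30, 14, -1, 0, 0, 0.02, -19, -30, 14, -1, 0, 0, 0.03, -20, -29, 14, -1])

```text
t: 2.25
tool_pos: [0.4156, -0.2444, 0.2293]
orientation: [[-0.546, 0.838, 0.001], [0.838, 0.546, -0.0], [-0.001, 0.0, -1.0]]
contact_force: [-0.3, -0.6, 0.1]
finger_gap: 0.0004
grip_force: 0.0
```

Request:
jog_arm(commands=[0, 0, 0.02, -20, -29, 15, -1, 0, 0, 0.02, -21, -28, 14, -1, 0, 0, 0, 0, 0, 0, -1, 0, 0, 0, 0, 0, 0, -1])

```text
t: 2.58
tool_pos: [0.3893, -0.309, 0.1996]
orientation: [[-0.51, 0.86, -0.002], [0.86, 0.51, 0.002], [0.002, -0.001, -1.0]]
contact_force: [0.1, 0.4, 0.8]
finger_gap: 0.0002
grip_force: 0.0
```

```bash
cat > iso.py <<'E'
from h import *
A=np.array([467.5,-337])
def P(al,off,z,rad=64):
    a=np.radians(al);u=np.array([np.cos(a),np.sin(a)]);n=np.array([-u[1],u[0]])
    return (*(A+rad*u+off*n),z,al-90)
E
python3 - <<'E'
from iso import *
show()
plan([P(120.6,50,102)]+[P(a,28,102) for a in (120.6,113,106,99,92,85,78,71,64,57,50,43,36)],-1)
E
```

```text
t 2.58 p [ 389.3 -309.   199.6] psi 30.7 F [0.1 0.4 0.8] M [-0.09  0.04  0.06] gap 0.2 grip 0.0 q [-0.72 -0.04  2.02  0.    1.17 -1.26]
24 rows, end [ 502.4 -276.7  101.6] -54.1
[0, 0, np.float64(0.0), 0, 1, 33, -1, 0, 0, np.float64(0.0), 0, 1, 32, -1, 0, 0, np.float64(0.0), 0, 1, 33, -1, 0, 0, np.float64(0.0), 0, 22, 0, -1, 0, 0, np.float64(0.07), 2, 4, 0, -1, 0, 0, np.float64(0.06), 2, 5, 0, -1, 0, 0, np.float64(0.06), 1, 4, 0, -1, 0, 0, np.float64(0.07), 2, 4, 0, -1]
[0, 0, np.float64(0.12), 3, 8, 0, -1, 0, 0, np.float64(0.12), 3, 8, 0, -1, 0, 0, np.float64(0.06), 1, 4, 0, -1, 0, 0, np.float64(0.06), 2, 4, 0, -1, 0, 0, np.float64(0.06), 1, 4, 0, -1, 0, 0, np.float64(0.06), 2, 4, 0, -1, 0, 0, np.float64(0.06), 1, 4, 0, -1, 0, 0, np.float64(0.07), 2, 4, 0, -1]
[0, 0, np.float64(0.12), 3, 8, 0, -1, 0, 0, np.float64(0.06), 1, 4, 0, -1, 0, 0, np.float64(0.06), 2, 3, 0, -1, 0, 0, np.float64(0.06), 1, 4, 0, -1, 0, 0, np.float64(0.06), 2, 4, 0, -1, 0, 0, np.float64(0.06), 2, 4, 0, -1, 0, 0, np.float64(0.07), 1, 4, 0, -1, 0, 0, np.float64(0.12), 3, 8, 0, -1]
```

Request:
jog_arm(commands=[0, 0, 0, 0, 1, 33, -1, 0, 0, 0, 0, 1, 32, -1, 0, 0, 0, 0, 1, 33, -1, 0, 0, 0, 0, 22, 0, -1, 0, 0, 0.07, 2, 4, 0, -1, 0, 0, 0.06, 2, 5, 0, -1, 0, 0, 0.06, 1, 4, 0, -1, 0, 0, 0.07, 2, 4, 0, -1])

```text
t: 3.25
tool_pos: [0.4225, -0.2796, 0.1015]
orientation: [[-0.275, 0.961, -0.006], [0.961, 0.275, 0.002], [0.003, -0.005, -1.0]]
contact_force: [-6.6, -2.6, -3.3]
finger_gap: 0.0005
grip_force: 3.5
```

Request:
jog_arm(commands=[0, 0, 0.12, 3, 8, 0, -1, 0, 0, 0.12, 3, 8, 0, -1, 0, 0, 0.06, 1, 4, 0, -1, 0, 0, 0.06, 2, 4, 0, -1, 0, 0, 0.06, 1, 4, 0, -1, 0, 0, 0.06, 2, 4, 0, -1, 0, 0, 0.06, 1, 4, 0, -1, 0, 0, 0.07, 2, 4, 0, -1])

```text
t: 3.92
tool_pos: [0.4645, -0.2648, 0.1034]
orientation: [[0.326, 0.945, 0.001], [0.945, -0.326, 0.0], [0.0, 0.001, -1.0]]
contact_force: [-0.6, -0.2, -1.5]
finger_gap: 0.0006
grip_force: 0.4
```

Request:
jog_arm(commands=[0, 0, 0.12, 3, 8, 0, -1, 0, 0, 0.06, 1, 4, 0, -1, 0, 0, 0.06, 2, 3, 0, -1, 0, 0, 0.06, 1, 4, 0, -1, 0, 0, 0.06, 2, 4, 0, -1, 0, 0, 0.06, 2, 4, 0, -1, 0, 0, 0.07, 1, 4, 0, -1, 0, 0, 0.12, 3, 8, 0, -1])

```text
t: 4.58
tool_pos: [0.5045, -0.2737, 0.1035]
orientation: [[0.809, 0.588, 0.0], [0.588, -0.809, 0.0], [0.001, 0.0, -1.0]]
contact_force: [-0.5, 0.2, 0.2]
finger_gap: 0.0004
grip_force: 0.0
```

```bash
python3 - <<'E'
from iso import *
show()
c=cap("side");W=cloud(c)[320:460,290:440].reshape(-1,3)
q=W[(W[:,2]>.117)&(W[:,2]<.130)&(np.hypot(W[:,0]-.4675,W[:,1]+.337)<.08)]
print(cv2.minAreaRect((q[:,:2]*1000).astype(np.float32)))
E
```

```text
t 4.58 p [ 504.5 -273.7  103.5] psi -54.0 F [-0.5  0.2  0.2] M [-0.01  0.14  0.05] gap 0.4 grip 0.0 q [-0.54  0.2   1.95  0.    0.99  0.4 ]
((477.70489501953125, -309.71533203125), (101.86026763916016, 58.583831787109375), 32.88015365600586)
```

```bash
python3 - <<'E'
from iso import *
plan([P(36,45,103.5),P(36,45,290),(560,0,290,-70),(563,305,290,-78)],0.3)
E
```

```text
21 rows, end [563.1 305.2 290. ] -77.9
[0, 0, np.float64(-0.01), -4, -18, 1, 0.3, 0, 0, np.float64(0.0), 0, 0, -37, 0.3, 0, 0, np.float64(0.0), 0, 0, -38, 0.3, 0, 0, np.float64(0.0), 0, 0, -37, 0.3, 0, 0, np.float64(0.0), 0, 0, -38, 0.3, 0, 0, np.float64(0.0), 0, 0, -37, 0.3, 0, 0, np.float64(0.04), 30, -25, 0, 0.3, 0, 0, np.float64(0.04), 29, -25, 0, 0.3]
[0, 0, np.float64(0.04), 28, -27, 0, 0.3, 0, 0, np.float64(0.04), 26, -28, 0, 0.3, 0, 0, np.float64(0.04), 26, -29, 0, 0.3, 0, 0, np.float64(0.04), 24, -30, 0, 0.3, 0, 0, np.float64(0.04), 23, -31, 0, 0.3, 0, 0, np.float64(0.02), 13, -36, 0, 0.3, 0, 0, np.float64(0.02), 13, -36, 0, 0.3, 0, 0, np.float64(0.01), 12, -36, 0, 0.3]
[0, 0, np.float64(0.02), 12, -36, 0, 0.3, 0, 0, np.float64(0.02), 11, -37, 0, 0.3, 0, 0, np.float64(0.02), 10, -37, 0, 0.3, 0, 0, np.float64(0.01), 10, -37, 0, 0.3, 0, 0, np.float64(0.02), 9, -37, 0, 0.3]
```

Request:
jog_arm(commands=[0, 0, 0, -4, -18, 1, -1, 0, 0, 0, 0, 0, -37, -1, 0, 0, 0, 0, 0, -38, -1, 0, 0, 0, 0, 0, -37, -1, 0, 0, 0, 0, 0, -38, 0.3, 0, 0, 0, 0, 0, -37, 0.3, 0, 0, 0.04, 30, -25, 0, 0.3, 0, 0, 0.04, 29, -25, 0, 0.3])

```text
t: 5.3
tool_pos: [0.5116, -0.1885, 0.2939]
orientation: [[0.854, 0.521, 0.008], [0.521, -0.854, -0.003], [0.005, 0.007, -1.0]]
contact_force: [-0.0, 0.4, -1.9]
finger_gap: 0.0254
grip_force: 0.0
```

Request:
jog_arm(commands=[0, 0, 0.03, 28, -27, 0, 0.3, 0, 0, 0.04, 26, -28, 0, 0.3, 0, 0, 0.04, 26, -29, 0, 0.3, 0, 0, 0.04, 24, -30, 0, 0.3, 0, 0, 0.04, 23, -31, 0, 0.3, 0, 0, 0.02, 13, -36, 0, 0.3, 0, 0, 0.02, 13, -36, 0, 0.3, 0, 0, 0.01, 12, -36, 0, 0.3])

```text
t: 5.97
tool_pos: [0.5548, 0.1168, 0.2896]
orientation: [[0.951, 0.308, 0.001], [0.308, -0.951, 0.001], [0.001, -0.0, -1.0]]
contact_force: [1.1, 0.3, -0.2]
finger_gap: 0.0569
grip_force: 0.0
```

Request:
jog_arm(commands=[0, 0, 0.02, 12, -36, 0, 0.3, 0, 0, 0.02, 11, -37, 0, 0.3, 0, 0, 0.02, 10, -37, 0, 0.3, 0, 0, 0.01, 10, -37, 0, 0.3, 0, 0, 0.02, 9, -37, 0, 0.3, 0, 0, 0, 0, 0, 0, 0.3, 0, 0, 0, 0, 0, 0, 0.3])

```text
t: 6.55
tool_pos: [0.5549, 0.3077, 0.289]
orientation: [[0.974, 0.225, -0.0], [0.225, -0.974, 0.0], [-0.0, -0.0, -1.0]]
contact_force: [-0.4, -0.2, -1.1]
finger_gap: 0.0568
grip_force: 0.0
```

```bash
python3 - <<'E'
from iso import *
show()
c=cap("side");ok=c["range_z"]>0;W=cloud(c)[ok]
q=W[(W[:,2]>.117)&(W[:,2]<.130)&(np.hypot(W[:,0]-.4675,W[:,1]+.337)<.09)]
print("handle",cv2.minAreaRect((q[:,:2]*1000).astype(np.float32)))
c=cap("wrist");cv2.imwrite("pics/w1.png",c["image"]);ok=c["range_z"]>0;W=cloud(c)
q=W[ok&(W[...,2]>.185)&(W[...,2]<.205)&(np.hypot(W[...,0]-.563,W[...,1]-.305)<.06)]
print("wing",cv2.minAreaRect((q[:,:2]*1000).astype(np.float32)),np.median(q[:,2]),len(q))
q=W[ok&(W[...,2]>.155)&(W[...,2]<.175)&(np.hypot(W[...,0]-.563,W[...,1]-.305)<.06)]
print("flange",cv2.minEnclosingCircle((q[:,:2]*1000).astype(np.float32)),np.median(q[:,2]),len(q))
E
```

```text
t 6.55 p [554.9 307.7 289. ] psi -77.0 F [-0.4 -0.2 -1.1] M [-0.07  0.13 -0.02] gap 56.8 grip 0.0 q [0.47 0.16 1.63 0.   1.35 1.81]
handle ((486.81439208984375, -324.8927001953125), (100.91178894042969, 21.004114151000977), 30.912309646606445)
wing ((564.2694091796875, 307.74017333984375), (67.86538696289062, 19.738868713378906), 13.344816207885742) 0.19520322219128766 3602
flange ((565.1184692382812, 307.928955078125), 38.825347900390625) 0.165385012961643 6634
```

View pics/w1.png

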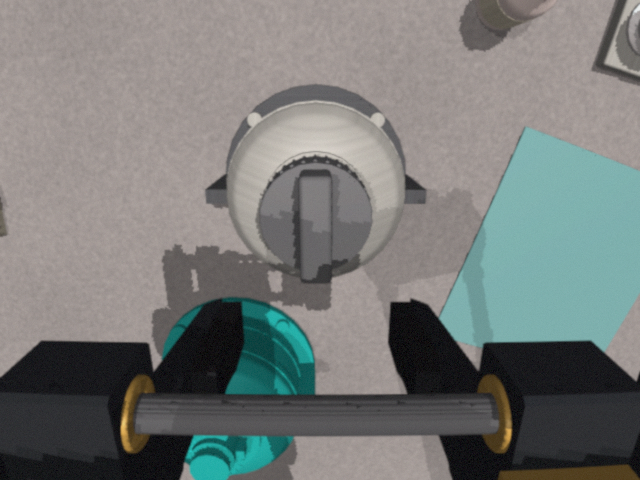

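The wrist view shows the wing upright at (316,225) on the round flange, in line with the fingers. The handle measures 30.9°, so the isolator is on.

Request:
jog_arm(commands=[0, 0, 0, 9, 2, 38, 0.3, 0, 0, 0, 0, 0, 38, 0.3, 0, 0, 0, 0, 0, 32, 0.3, 0, 0, 0, 0, 0, 12, 0.3, 0, 0, 0, 0, 0, 0, 0.3, 0, 0, 0, 0, 0, 0, 0.3])

```text
t: 7.15
tool_pos: [0.5658, 0.3036, 0.1694]
orientation: [[0.976, 0.217, 0.0], [0.217, -0.976, -0.0], [-0.0, 0.0, -1.0]]
contact_force: [0.6, 0.2, 0.2]
finger_gap: 0.0575
grip_force: 0.0
```

```bash
python3 -c "
from h import *
show()"
```

```text
t 7.15 p [565.8 303.6 169.4] psi -77.5 F [0.6 0.2 0.2] M [-0.01  0.14 -0.01] gap 57.5 grip 0.0 q [ 0.45  0.25  1.75 -0.    1.14  1.81]
```

Request:
jog_arm(commands=[0, 0, -0.01, 0, -4, 2, 0.3, 0, 0, 0, 0, 0, 0, -1, 0, 0, 0, 0, 0, 0, -1, 0, 0, 0, 0, 0, 0, -1, 0, 0, 0, 0, 0, 0, -1, 0, 0, 0, 0, 0, 0, -1, 0, 0, 0, 0, 0, 0, -1, 0, 0, 0, 0, 0, 0, -1], force=25)

```text
t: 7.82
tool_pos: [0.5646, 0.3087, 0.1669]
orientation: [[0.974, 0.228, 0.0], [0.228, -0.974, -0.0], [0.0, 0.0, -1.0]]
contact_force: [-0.1, -0.3, 0.2]
finger_gap: 0.0197
grip_force: 25.0
```

```bash
python3 -c "
from h import *
show()"
```

```text
t 7.82 p [564.6 308.7 166.9] psi -76.8 F [-0.1 -0.3  0.2] M [-0.07  0.2   0.  ] gap 19.7 grip 25.0 q [ 0.46  0.26  1.75 -0.    1.14  1.8 ]
```

Request:
jog_arm(commands=[0, 0, 0, 0, 0, 2, -1, 0, 0, 0, 0, 0, 2, -1, 0, 0, 0, 0, 0, 2, -1, 0, 0, 0, 0, 0, 2, -1, 0, 0, 0, 0, 0, 0, -1, 0, 0, 0, 0, 0, 0, -1])

```text
t: 8.32
tool_pos: [0.5648, 0.3087, 0.1617]
orientation: [[0.974, 0.228, 0.001], [0.228, -0.974, 0.0], [0.001, -0.0, -1.0]]
contact_force: [-4.7, -3.1, 13.9]
finger_gap: 0.0197
grip_force: 25.0
```

Request:
jog_arm(commands=[0, 0, 0, 0, 0, 2, -1, 0, 0, 0, 0, 0, 2, -1, 0, 0, 0, 0, 0, 1, -1, 0, 0, 0, 0, 0, 0, -1, 0, 0, 0, 0, 0, 0, -1])

```text
t: 8.73
tool_pos: [0.5648, 0.3087, 0.1597]
orientation: [[0.974, 0.228, 0.002], [0.228, -0.974, 0.0], [0.002, -0.0, -1.0]]
contact_force: [-11.0, -5.9, 25.4]
finger_gap: 0.0198
grip_force: 25.0
```

Request:
jog_arm(commands=[0, 0, -0.05, 0, 0, 0, -1, 0, 0, -0.07, 0, 0, 0, -1, 0, 0, -0.07, 0, 0, 0, -1, 0, 0, -0.07, 0, 0, 0, -1])

```text
t: 9.07
tool_pos: [0.5656, 0.31, 0.1597]
orientation: [[0.881, 0.473, 0.003], [0.473, -0.881, 0.003], [0.005, -0.001, -1.0]]
contact_force: [-8.4, -1.3, 22.2]
finger_gap: 0.0201
grip_force: 25.1
```

Request:
jog_arm(commands=[0, 0, -0.08, 0, 0, 0, -1, 0, 0, -0.08, 0, 0, 0, -1, 0, 0, -0.08, 0, 0, 0, -1, 0, 0, -0.08, 0, 0, 0, -1, 0, 0, -0.08, 0, 0, 0, -1, 0, 0, -0.08, 0, 0, 0, -1])

```text
t: 9.57
tool_pos: [0.5652, 0.3105, 0.1597]
orientation: [[0.563, 0.826, 0.003], [0.826, -0.563, 0.004], [0.005, -0.0, -1.0]]
contact_force: [-10.4, -0.6, 22.6]
finger_gap: 0.0202
grip_force: 25.1
```

```bash
python3 - <<'E'
from h import *
show()
c=cap("wrist");i=c["image"];cv2.imwrite("pics/w2.png",i)
E
```

```text
t 9.57 p [565.2 310.5 159.7] psi -34.3 F [-10.4  -0.6  22.6] M [-0.21  1.7  -0.35] gap 20.2 grip 25.1 q [0.46 0.26 1.76 0.   1.12 1.06]
```

View pics/w2.png

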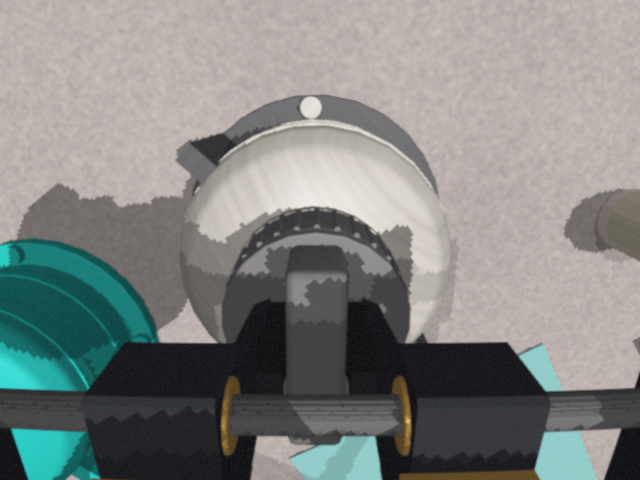

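The wing stays vertical in the image at (317,310), so the cap is turning with the fingers, about 42° so far.

Request:
jog_arm(commands=[0, 0, -0.08, 0, 0, 0, -1, 0, 0, -0.08, 0, 0, 0, -1, 0, 0, -0.08, 0, 0, 0, -1, 0, 0, -0.08, 0, 0, 0, -1, 0, 0, -0.08, 0, 0, 0, -1, 0, 0, -0.08, 0, 0, 0, -1, 0, 0, -0.08, 0, 0, 0, -1, 0, 0, -0.08, 0, 0, 0, -1])

```text
t: 10.28
tool_pos: [0.5645, 0.3107, 0.1597]
orientation: [[-0.042, 0.999, 0.001], [0.999, 0.042, 0.004], [0.004, 0.001, -1.0]]
contact_force: [-11.4, -0.3, 23.7]
finger_gap: 0.0196
grip_force: 25.1
```

Request:
jog_arm(commands=[0, 0, -0.08, 0, 0, 0, -1, 0, 0, -0.08, 0, 0, 0, -1, 0, 0, -0.08, 0, 0, 0, -1, 0, 0, -0.08, 0, 0, 0, -1, 0, 0, -0.08, 0, 0, 0, -1, 0, 0, -0.06, 0, 0, 0, -1, 0, 0, 0, 0, 0, 0, -1])

```text
t: 10.87
tool_pos: [0.5639, 0.3104, 0.1597]
orientation: [[-0.48, 0.877, 0.0], [0.877, 0.48, 0.003], [0.003, 0.002, -1.0]]
contact_force: [-13.4, -1.2, 26.3]
finger_gap: 0.0195
grip_force: 25.0
```

```bash
python3 -c "
from h import *
show()"
```

```text
t 10.87 p [563.9 310.4 159.7] psi 28.7 F [-13.4  -1.2  26.3] M [-0.28  2.27 -0.04] gap 19.5 grip 25.0 q [ 0.46  0.26  1.76  0.    1.12 -0.04]
```

Request:
jog_arm(commands=[0, 0, -0.08, 0, 0, 0, -1, 0, 0, -0.08, 0, 0, 0, -1, 0, 0, -0.08, 0, 0, 0, -1, 0, 0, -0.04, 0, 0, 0, -1, 0, 0, 0, 0, 0, 0, -1, 0, 0, 0, 0, 0, 0, -1])

```text
t: 11.37
tool_pos: [0.5638, 0.3101, 0.1597]
orientation: [[-0.702, 0.712, -0.0], [0.712, 0.702, 0.003], [0.002, 0.002, -1.0]]
contact_force: [-13.9, -2.3, 25.5]
finger_gap: 0.0197
grip_force: 25.1
```

```bash
python3 -c "
from h import *
show()"
```

```text
t 11.37 p [563.8 310.1 159.7] psi 44.6 F [-13.9  -2.3  25.5] M [-0.4   2.23 -0.25] gap 19.7 grip 25.1 q [ 0.46  0.26  1.76  0.    1.12 -0.32]
```

Request:
jog_arm(commands=[0, 0, 0, 0, 0, -3, -1, 0, 0, 0, 0, 0, -4, -1, 0, 0, 0, 0, 0, -4, -1, 0, 0, 0, 0, 0, -4, -1, 0, 0, 0, 0, 0, -4, -1, 0, 0, 0, 0, 0, 0, -1], force=30)

```text
t: 11.87
tool_pos: [0.5641, 0.3086, 0.1727]
orientation: [[-0.703, 0.712, -0.001], [0.712, 0.703, -0.0], [0.001, -0.001, -1.0]]
contact_force: [-2.6, -0.4, 0.6]
finger_gap: 0.0199
grip_force: 30.0
```

```bash
python3 -c "
from h import *
show()"
```

```text
t 11.87 p [564.1 308.6 172.7] psi 44.6 F [-2.6 -0.4  0.6] M [ 0.17  0.53 -0.05] gap 19.9 grip 30.0 q [ 0.46  0.25  1.74  0.    1.15 -0.32]
```

Request:
jog_arm(commands=[0, 0, 0, 0, 0, -8, -1, 0, 0, 0, 0, 0, -12, -1, 0, 0, 0, 0, 0, -15, -1, 0, 0, 0, 0, 0, -20, -1, 0, 0, 0, 0, 0, -20, -1, 0, 0, 0, 0, 0, -10, -1, 0, 0, 0, 0, 0, 0, -1])

```text
t: 12.45
tool_pos: [0.5668, 0.3094, 0.2621]
orientation: [[-0.702, 0.712, 0.007], [0.712, 0.702, 0.003], [-0.003, 0.007, -1.0]]
contact_force: [0.0, 1.1, -0.6]
finger_gap: 0.0201
grip_force: 30.0
```

```bash
python3 - <<'E'
from h import *
show()
c=cap("side");cv2.imwrite("pics/s2.png",c["image"])
plan([(532,14,240,44.6)],-1,step=30)
E
```

```text
t 12.45 p [566.8 309.4 262.1] psi 44.6 F [ 0.   1.1 -0.6] M [-0.02 -0.    0.05] gap 20.1 grip 30.0 q [ 0.46  0.19  1.65 -0.    1.29 -0.32]
10 rows, end [532.1  14.3 239.9] 44.6
[0, 0, np.float64(0.0), -19, -23, 2, -1, 0, 0, np.float64(0.0), -18, -23, 2, -1, 0, 0, np.float64(0.0), -19, -23, 2, -1, 0, 0, np.float64(0.0), -18, -24, 2, -1, 0, 0, np.float64(0.0), -19, -23, 2, -1, 0, 0, np.float64(0.0), -19, -23, 2, -1, 0, 0, np.float64(0.0), -18, -23, 2, -1, 0, 0, np.float64(0.0), -19, -23, 2, -1]
[0, 0, np.float64(0.0), -19, -23, 2, -1, 0, 0, np.float64(0.0), -18, -23, 2, -1]
```

View pics/s2.png

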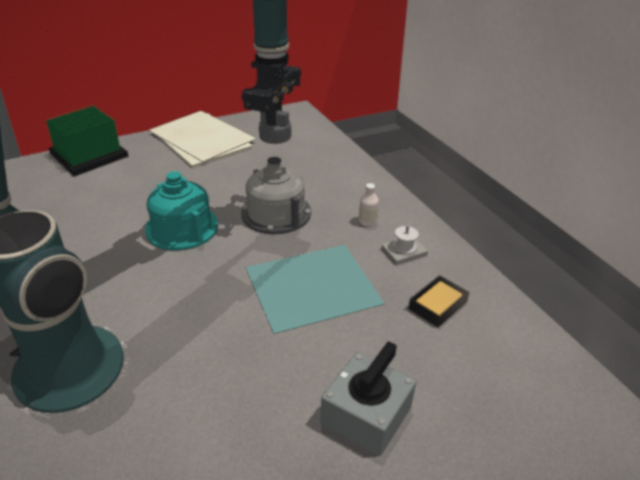

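The cap hangs in the fingers at (275,130), clear of the bare neck at (273,165). The handle is on and the bystanders are unmoved.

Request:
jog_arm(commands=[0, 0, 0, -19, -23, 2, -1, 0, 0, 0, -18, -23, 2, -1, 0, 0, 0, -19, -23, 2, -1, 0, 0, 0, -18, -24, 2, -1, 0, 0, 0, -19, -23, 2, -1, 0, 0, 0, -19, -23, 2, -1, 0, 0, 0, -18, -23, 2, -1, 0, 0, 0, -19, -23, 2, -1])

```text
t: 13.17
tool_pos: [0.5363, 0.0712, 0.2398]
orientation: [[-0.703, 0.711, -0.003], [0.711, 0.703, -0.0], [0.002, -0.002, -1.0]]
contact_force: [0.0, -0.1, -0.9]
finger_gap: 0.0199
grip_force: 30.0
```

Request:
jog_arm(commands=[0, 0, 0, -19, -23, 2, -1, 0, 0, 0, -18, -23, 2, -1, 0, 0, 0, 0, 0, 30, -1, 0, 0, 0, 0, 0, 35, -1, 0, 0, 0, 0, 0, 35, -1, 0, 0, 0, 0, 0, 35, -1, 0, 0, 0, 0, 0, 25, -1, 0, 0, 0, 0, 0, 15, -1])

```text
t: 13.83
tool_pos: [0.5267, 0.0138, 0.0574]
orientation: [[-0.702, 0.712, -0.008], [0.712, 0.702, -0.0], [0.006, -0.006, -1.0]]
contact_force: [-0.1, 0.5, -1.1]
finger_gap: 0.0196
grip_force: 30.0
```

Request:
jog_arm(commands=[0, 0, 0, 0, 0, 8, -1, 0, 0, 0, 0, 0, 4, -1, 0, 0, 0, 0, 0, 0, -1, 0, 0, 0, 0, 0, 0, -1])

```text
t: 14.17
tool_pos: [0.5316, 0.014, 0.0514]
orientation: [[-0.703, 0.712, 0.001], [0.712, 0.703, -0.0], [-0.001, 0.001, -1.0]]
contact_force: [0.5, 0.5, -1.5]
finger_gap: 0.02
grip_force: 30.0
```

```bash
python3 -c "
from h import *
show()"
```

```text
t 14.17 p [531.6  14.   51.4] psi 44.6 F [ 0.5  0.5 -1.5] M [-0.04 -0.02 -0.02] gap 20.0 grip 30.0 q [-0.02  0.19  2.08 -0.    0.88 -0.8 ]
```

Request:
jog_arm(commands=[0, 0, 0, 0, 0, 3, -1, 0, 0, 0, 0, 0, 3, -1, 0, 0, 0, 0, 0, 2, -1, 0, 0, 0, 0, 0, 2, -1, 0, 0, 0, 0, 0, 1, -1, 0, 0, 0, 0, 0, 0, -1, 0, 0, 0, 0, 0, 0, -1])

```text
t: 14.75
tool_pos: [0.5315, 0.014, 0.0417]
orientation: [[-0.703, 0.712, 0.001], [0.712, 0.703, -0.0], [-0.001, 0.0, -1.0]]
contact_force: [-4.1, -0.3, 11.3]
finger_gap: 0.0195
grip_force: 30.0
```

Contact at 11 N, so the cap is standing on the mat. Next I release it slowly and lift away.

Request:
jog_arm(commands=[0, 0, 0, 0, 0, -1, -1, 0, 0, 0, 0, 0, 0, -0.4, 0, 0, 0, 0, 0, 0, -0.2, 0, 0, 0, 0, 0, 0, 0.1, 0, 0, 0, 0, 0, 0, 0.1, 0, 0, 0, 0, 0, 0, 0.1, 0, 0, 0, 0, 0, -10, 0.1, 0, 0, 0, 0, 0, -15, 0.1])

```text
t: 15.42
tool_pos: [0.5292, 0.014, 0.0646]
orientation: [[-0.703, 0.712, -0.004], [0.712, 0.703, 0.0], [0.003, -0.003, -1.0]]
contact_force: [0.5, -1.1, -0.2]
finger_gap: 0.0487
grip_force: 0.0
```

Request:
jog_arm(commands=[0, 0, 0, 0, 0, -30, 0.1, 0, 0, 0, 0, 0, -30, 0.1, 0, 0, 0, 0, 0, -35, 0.1, 0, 0, 0, 0, 0, -35, 0.1, 0, 0, 0, 0, 0, -35, 0.1, 0, 0, 0, 0, 0, -35, 0.1, 0, 0, 0, 0, 0, 0, 0.1, 0, 0, 0, 0, 0, 0, 0.1])

```text
t: 16.08
tool_pos: [0.5327, 0.014, 0.2696]
orientation: [[-0.703, 0.712, 0.007], [0.712, 0.703, -0.0], [-0.005, 0.005, -1.0]]
contact_force: [0.2, -0.1, -0.7]
finger_gap: 0.0482
grip_force: 0.0
```

```bash
python3 - <<'E'
from h import *
show()
c=cap("scene");cv2.imwrite("pics/s3.png",c["image"])
c=cap("wrist");ok=c["range_z"]>0;W=cloud(c);d=np.hypot(W[...,0]-.532,W[...,1]-.014)
for lo,hi in[(.06,.08),(.03,.05)]:
    q=W[ok&(W[...,2]>lo)&(W[...,2]<hi)&(d<.06)]
    print(cv2.minEnclosingCircle((q[:,:2]*1000).astype(np.float32)),np.median(q[:,2]),len(q))
E
```

```text
t 16.08 p [532.7  14.  269.6] psi 44.6 F [ 0.2 -0.1 -0.7] M [-0.09  0.05 -0.02] gap 48.2 grip 0.0 q [-0.02 -0.03  1.87  0.    1.29 -0.8 ]
((533.122314453125, 12.338788986206055), 34.52035903930664) 0.07014174370568799 1877
((533.4251098632812, 12.526304244995117), 38.935630798339844) 0.04030629219592946 3674
```

View pics/s3.png

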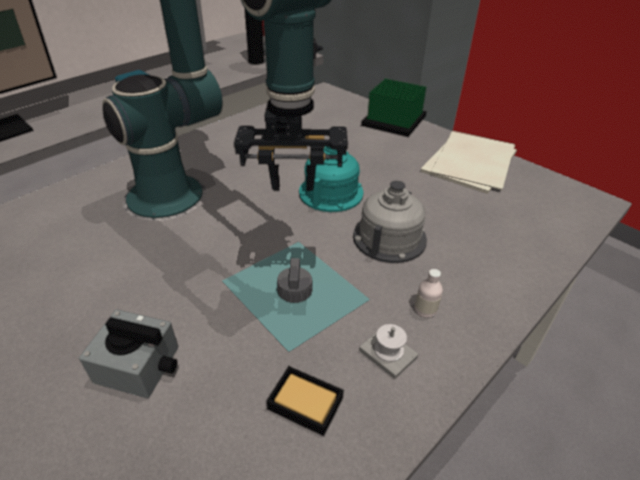

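The cap stands upright at the mat's centre (295,283), with its flange 40 mm up. The handle is on (135,330), the gripper is clear, and the bystanders stand where they did.

```bash
python3 -c "
from cell import r
print(r.close_job())"
```

```text
the job is handed in; nothing more can be done
None
```

The job is handed in (no verdict was returned): the isolator is on, the cap was opened with about 26 N and stands upright at the centre of the mat, the other things on the bench look unmoved, and it took about 16 s.

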